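# Lay out the staining station

### The job

Lay out the staining station on the dark grey mat with the things that stand loose around it: stand the blue-capped bottle in the end ring beside the green tube rack, the blue-lidded jar in the ring at the other end and the amber bottle in the small ring between them, and stand the timer in the rectangle behind the amber bottle, squared up with it. Stack the white-lidded jar squarely on top of the blue-lidded jar. Centre everything upright in its outline, and leave the empty beaker and the tape roll where they are.

Things in the scene. Friction and masses are not known exactly. Their poses are not given: they have to be found in the camera images.
- station_mat: Dark grey mat fixed flat on the bench, 170 (x) x 350 (y) x 4 mm; origin: centre of its underside; x points away from the robot (within 11 degrees), y to its left. Printed in white: three rings along y at x = -35 mm, y = +130, 0, -130 mm (end rings 66 mm across, middle 44 mm), and a rectangle 50 (x) x 84 (y) mm centred at x = +45 mm, y = 0, behind the middle ring.
- green_rack: Low green microtube rack with coloured tubes in it, 68 x 160 x 31 mm, fixed on the bench just beyond either the left or the right end of the mat, its long side pointing away from the robot (a purple case lies beyond the other end; other racks elsewhere in the room do not count). Origin at the centre of its underside. Only shows which end is which.
- media_bottle: Tall clear-and-white round bottle with a blue screw cap, body 51 mm across up to 80 mm, cap 40 mm across, 100 mm high. Origin at the centre of its underside, z up. Loose, standing.
- amber_bottle: Small amber-brown bottle with a black cap, body 28 mm across, cap (from 53 mm up) 31 mm across, 66 mm high. Origin at the centre of its underside, z up. Loose, standing.
- blue_jar: Squat white jar with a flat blue lid, body 40 mm across up to 34 mm, lid 44 mm across from there to the top at 50 mm. Origin at the centre of its underside, z up. Loose, standing on the front part of the bench (not the jars at the back behind the blue mixer).
- white_jar: Squat white jar with a flat white lid, otherwise the same as the blue-lidded one: body 40 mm across up to 34 mm, lid 44 mm across, 50 mm high. Origin at the centre of its underside, z up. Loose, standing on the front part of the bench (not the jars at the back).
- timer: Upright white lab timer with a display, 28 mm deep (its x) x 62 mm wide (its y) x 59 mm high; origin at the centre of its underside; its display faces its -x, towards the robot, at the start (turned at most about 35 degrees). Grip it across its depth. Loose, standing.
- beaker: Empty clear beaker, 54 mm across and 68 mm high, loose, standing among the things; origin at the centre of its underside. Leave it alone.
- tape_roll: Roll of cream tape lying flat, 70 mm across and 25 mm high, loose, to the right; origin at the centre of its underside. Leave it alone.
Not all that is in view belongs to the job. Leave any purple look-alike of the media_bottle alone.

How it is judged:
By the outcome, as a careful person would: the job done as asked, in the order asked, and still so for the second after the job is handed in, with the robot touching nothing.
It also fails if it takes over 134 s, if anything falls off the work surface, if the arm or the gripper's body presses on something with over 40 N, if the wrist force passes 120 N, or if a joint passes its speed limit or range.

### The arm

A 6-joint arm with a two-finger parallel gripper is mounted at the origin on a cart in front of the work surface, level with it; the furniture and walls round the work are solid. World frame = base frame: x ahead of the robot, y to its left, z up, the work surface at z = 0. Lengths are in mm, angles in rad, forces in N, time in s.
With the tool pointing down it reaches from about 325 to 900 mm from the base axis. Payload 6.1 kg.
Tool frame: the origin (TCP) lies where the fingers leave the gripper's body, on its centre line; the fingertips stand 73 mm ahead of it and the grasp point (between the pads) lies 54 mm ahead of it; z points along the fingers, y is the line along which they close (so a half turn about z gives the same grasp; the last joint's range is limited). The gripper opens to 85 mm and grips with 20 to 120 N. Pads are 22 mm wide; open, the fingers measure 114 mm over their backs; the gripper's body (76 mm by 85 mm) begins 54 mm behind the grasp point. The pads swing forward as they close: fully open they stand 13 mm farther back than shut.
Start: joints at [-1.433, 0.22, 1.526, -0, 1.395, -0.126], TCP at [162.962, -603.374, 303.9] pointing down, gripper open.
Joint ranges: [-2.98, 2.98], [-0.91, 2.08], [0.09, 2.57], [-1.24, 4.39], [0.2, 2.65], [-2.68, 2.68]. Speed limits (rad/s): [2.57, 2.57, 3.01, 3.14, 3.14, 3.14].

### API

Orientations are given as a rotation vector (axis times angle).
In Python, from cell import readout, eyes, workorder, finder gives the robot as it stands. The module is installed in compiled form; this text tells all that it offers.
- The arm moves only by the tool play_rows, never from a script. Its arguments are lists of equal length, an entry for each row: "xyz": the shift along the tool's x, y, z normalised to -1 to 1, where 1 is 0.3 m, a list of three; "rot": the turn, a rotation vector about the tool's x, y, z normalised to -1 to 1, where 1 is pi rad, a list of three. In form: {"xyz": [[x, y, z], ...], "rot": [[wx, wy, wz], ...]}. A call has 1 to 20 rows; each row is the pose to reach, as a shift and turn from the pose commanded when the call began, along the tool's axes at that moment, turning the shorter way round; what a row does not reach only later rows make up. A row lasts 1/12 s, in which the tool goes at most 41.7 mm and 7.16 degrees, less where a joint would pass 70% of its speed; a pose out of reach is approached as far as the arm can. A call with a number of a shift or a turn outside -1 to 1 is refused whole. A call with a gripper value outside its range is refused whole. "fingers" is the opening in per cent of the stroke, from 0 (shut) to 100 (fully open), set as the call begins (left out, the last holds). The fingers move at their own pace and stop on an object; the grip force is fixed at half the most. Time passes only in rows, so rows that repeat a pose let the fingers close. It gives the time, the measured TCP pose, the force, the opening and the grip force at its end, in the units of the state.
- readout.observe(): the state, without advancing time (a new reading comes with each control period).
- eyes.camera(name): name is "scene" or "side" or "wrist"; returns a dict with "img" (384x512x3 uint8, red, green, blue), "fx", "fy", "cx", "cy" (pixels), "R" (3x3) and "t" (3): a world point X has camera coordinates R X + t. Camera axes: x right, y down, z forward; pixel columns grow to the right and rows downward; lengths in mm; the calibration is good to about 2 mm. A picture is of the moment at which its call begins. There is no depth.
- workorder.job_done(): hands the job in; it is judged then, once.
Trained networks look in the newest picture that a camera, given by its name, has taken for a name from the list of things; names that differ only in an ending like _2 or _b are one class to them, and where a whole thing is asked for, a point or a joint stands for the part that bears it (a point fixed in the world has none). Each returns a list of dicts, best first, with "score" (0 to 1); they miss things now and then, are a little off and sometimes report something else, mostly with a low value. They report only what shows in the picture. A call takes as long as a camera call. They do not tell look-alikes from the thing itself.
- finder.recognise(target, camera): "at" ([row, column] in pixels, amid what is visible of it).
- finder.silhouettes(target, camera): "region" (384x512 bool, what is visible of it) and "at" ([row, column] in pixels, amid what is visible of it).
The state is a dict: "t": time; "joints": joint angles; "joint_velocities": joint speeds; "joint_efforts": joint torques, N m; "tool_pos": TCP position; "eef_rot": TCP orientation; "ft_force": force on the tool from outside, world axes, zero at the start; "ft_torque": the same for the moment, N m; "grip_width": finger opening in mm; "gripper_force": force on a finger pad.
Only numpy, scipy, OpenCV 4.12 (cv2) and the standard library are available. Lean on these libraries where they do the work, as an engineer would, in place of code of your own. Each camera call takes 0.05 s, during which the arm holds its last target. There are 200 camera calls.

## Working session

There is one attempt and no reset: what is moved stays moved. The work goes in short steps, Python scripts to look and compute and a tool call to move; the robot and the scene stay as the last step left them, time stands still between calls to the robot, and variables do not carry over. Pictures are saved under pics/ and viewed, at most 14 in all, crops included, and the job is handed in when it is done.

Besides the shell and the picture viewer there is one more tool, called after "Request:" as name(argument=value, ...) on one line, values as JSON. play_rows: Moves the arm, as the interface text tells. Its arguments: {"type":"object","properties":{"xyz":{"type":"array","items":{"type":"array","items":{"type":"number"}}},"rot":{"type":"array","items":{"type":"array","items":{"type":"number"}}},"fingers":{"type":"number"}},"required":["xyz","rot"]}

```bash
mkdir -p pics; python3 - <<'E'
from cell import readout, eyes, finder
import cv2
s=readout.observe(); print({k:s[k] for k in('t','tool_pos','eef_rot','grip_width')})
for c in('scene','side'):
    d=eyes.camera(c); cv2.imwrite(f'pics/{c}0.png',cv2.resize(d['img'][:,:,::-1],(800,600)))
    print(c,d['fx'],d['fy'],d['cx'],d['cy'],d['R'],d['t'])
E
```

```text
{'t': 0.0, 'tool_pos': array([ 162.88966499, -602.90688417,  302.79155815]), 'eef_rot': array([-3.11234910e+00, -4.12885767e-01,  3.10082921e-05]), 'grip_width': 85.64686384517789}
scene 452.2404584642356 452.2404584642356 252.49833897266882 189.2259502905463 [[-0.78303214 -0.6219786   0.00181461]
 [-0.46536818  0.58392879 -0.66517639]
 [ 0.41266587 -0.52169895 -0.74668406]] [ 374.1258199   279.16776619 1293.11614676]
side 480.7546047147285 480.7546047147285 255.64376544612603 193.4178313280558 [[ 0.99995954  0.00137017  0.00889048]
 [ 0.00822948 -0.53842715 -0.84263187]
 [ 0.00363232  0.84267095 -0.53841664]] [-534.98246333   29.5755738  1534.62119941]
```

View pics/scene0.png

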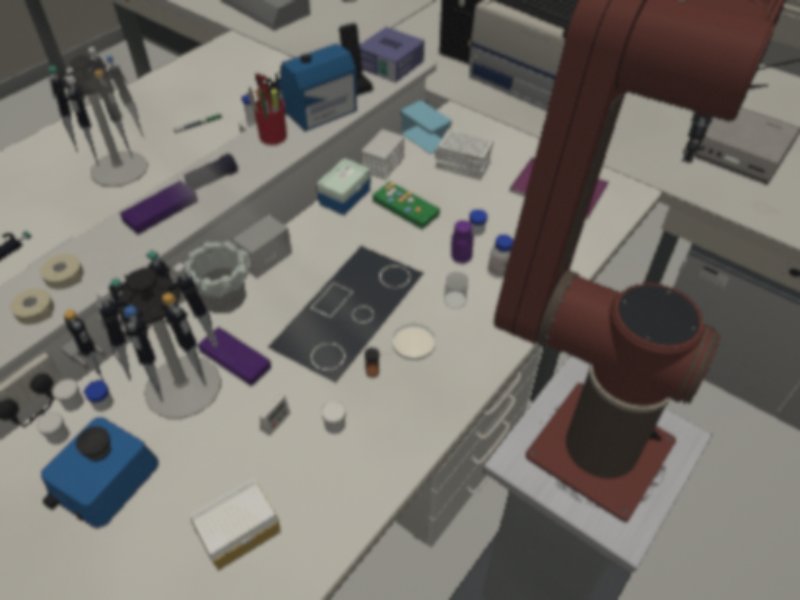

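View pics/side0.png

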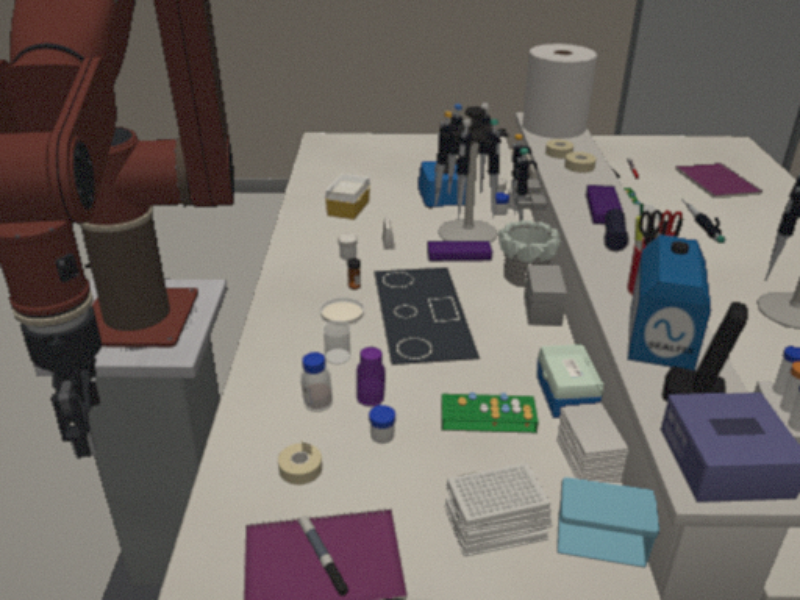

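The scene and side pictures agree: the mat is centred near side (425,315), with the green rack at (490,412), so at the right (-y) end. Side positions are media bottle (316,380), purple look-alike (370,376), blue jar (382,423), amber bottle (354,274), white jar (347,247), timer (388,233), beaker (337,343) and tape roll (300,462).

```bash
cat > h.py <<'E'
from cell import readout, eyes, finder
import numpy as np, cv2
from scipy.spatial.transform import Rotation as Ro
H=dict(station_mat=4,media_bottle=100,amber_bottle=66,blue_jar=50,white_jar=50,timer=59,beaker=68,tape_roll=25,green_rack=31)
def bp(d,uv,z):
    uv=np.atleast_2d(np.asarray(uv,float))
    r=np.c_[(uv[:,0]-d['cx'])/d['fx'],(uv[:,1]-d['cy'])/d['fy'],np.ones(len(uv))]@d['R']
    c=-d['R'].T@d['t']
    return c+r*((z-c[2])/r[:,2])[:,None]
def proj(d,X):
    q=np.atleast_2d(X)@d['R'].T+d['t']; return np.c_[d['fx']*q[:,0]/q[:,2]+d['cx'],d['fy']*q[:,1]/q[:,2]+d['cy']]
E
python3 - <<'E'
from h import *
np.set_printoptions(precision=1,suppress=True)
for c in('side','scene'):
    d=eyes.camera(c)
    for n,h in H.items():
        for o in finder.silhouettes(n,c)[:3]:
            m=o['region']; v,u=np.nonzero(m)
            if len(u)<5: continue
            print(c,n,round(o['score'],2),np.array(o['at']),bp(d,[u.mean(),v.mean()],h/2)[0,:2])
            if n=='station_mat':
                P=bp(d,np.c_[u,v],4)[:,:2]; print(cv2.minAreaRect(P.astype(np.float32)))
            if n=='timer' : print('rect',cv2.minAreaRect(bp(d,np.c_[u,v],59)[:,:2].astype(np.float32)))
E
```

```text
side station_mat 0.59 [201.9 272.9] [583.1   5.1]
((580.840087890625, 23.222488403320312), (174.4981231689453, 356.9100646972656), 7.547736644744873)
side media_bottle 0.68 [242.2 236.2] [ 484.5 -254.3]
side media_bottle 0.56 [247.7 200.2] [ 390.9 -270.7]
side amber_bottle 0.73 [173.7 227.1] [434.1 130.6]
side blue_jar 0.58 [269.3 243.9] [ 504.5 -342.8]
side white_jar 0.7 [158.7 222.5] [412.  267.9]
side timer 0.44 [154.7 249.5] [505.  314.4]
rect ((504.8563232421875, 265.1105651855469), (20.019250869750977, 133.37791442871094), 5.569208145141602)
side beaker 0.94 [216.3 216. ] [ 416.4 -126.9]
side tape_roll 0.81 [296.9 192. ] [ 380.5 -425.8]
side tape_roll 0.29 [154.4 249. ] [504.4 340.3]
side green_rack 0.8 [264.1 315. ] [ 686.  -305.8]
scene station_mat 0.82 [199.6 221.8] [574.5  45.9]
((578.5342407226562, 32.5159912109375), (173.46182250976562, 354.0996398925781), 7.300029277801514)
scene media_bottle 0.78 [161.4 320.8] [ 389.  -256.2]
scene media_bottle 0.67 [153.2 295.1] [ 479.3 -243.5]
scene amber_bottle 0.74 [232.5 237.4] [433.  128.3]
scene blue_jar 0.55 [142.  304.6] [ 504.6 -348.5]
scene white_jar 0.68 [267.6 212.2] [413.5 263.1]
scene white_jar 0.46 [183.2 292.2] [ 421.2 -140.6]
scene timer 0.89 [265.  172.5] [498.5 333.2]
rect ((482.3401184082031, 341.6846008300781), (42.41116714477539, 76.55462646484375), 2.276134967803955)
scene beaker 0.9 [182.2 292.9] [ 416.8 -134. ]
scene green_rack 0.76 [133.  261.9] [ 678.2 -296.2]
```

```bash
cat >> h.py <<'E'
def Rt(psi): c,s=np.cos(psi),np.sin(psi); return np.array([[c,s,0],[s,-c,0],[0,0,-1]])
def row(*targets):
    """targets: (x,y,z of grasp point, psi deg); prints normalised rows, tool currently at measured pose"""
    s=readout.observe(); R0=Ro.from_rotvec(s['eef_rot']); p0=s['tool_pos']
    print('t %.1f pos %s grip %.1f j6 %.2f'%(s['t'],np.round(p0,1),s['grip_width'],s['joints'][5]))
    for x,y,z,psi in targets:
        R1=Ro.from_matrix(Rt(np.radians(psi)))
        d=R0.inv().apply(np.array([x,y,z+54])-p0)/300; w=(R0.inv()*R1).as_rotvec()/np.pi
        print(' ',(x,y,z,psi),'xyz',np.round(d,4).tolist(),'rot',np.round(w,4).tolist())
E
python3 - <<'E'
from h import *
np.set_printoptions(precision=2,suppress=True)
d=eyes.camera('wrist'); s=readout.observe()
R=Ro.from_rotvec(s['eef_rot']).as_matrix()
c=-d['R'].T@d['t']; print('cam in tool',R.T@(c-s['tool_pos'])); print(d['R']@R, d['fx'],d['cx'],d['cy'])
row((360,-300,240,0),(330,-150,260,0))
E
```

```text
cam in tool [ 74.56   0.25 -69.92]
[[-0.    1.    0.  ]
 [-0.96 -0.   -0.29]
 [-0.29 -0.    0.96]] 265.222657939729 255.55655956367522 187.18966072173873
t 1.1 pos [ 163.  -603.4  303.9] grip 85.5 j6 -0.13
  (360, -300, 240, 0) xyz [0.8978, -0.805, 0.033] rot [-0.0, 0.0, 0.084]
  (330, -150, 260, 0) xyz [0.9316, -1.3138, -0.0336] rot [-0.0, 0.0, 0.084]
```

Request:
play_rows(xyz=[[0.9,-0.8,0.03],[0.9,-0.8,0.03],[0.9,-0.8,0.03],[0.9,-0.8,0.03],[0.9,-0.8,0.03],[0.9,-0.8,0.03],[0.9,-0.8,0.03],[0.9,-0.8,0.03],[0.9,-0.8,0.03],[0.9,-0.8,0.03],[0.9,-0.8,0.03],[0.9,-0.8,0.03],[0.9,-0.8,0.03]], rot=[[0,0,0.084],[0,0,0.084],[0,0,0.084],[0,0,0.084],[0,0,0.084],[0,0,0.084],[0,0,0.084],[0,0,0.084],[0,0,0.084],[0,0,0.084],[0,0,0.084],[0,0,0.084],[0,0,0.084]], fingers=100)

```text
t: 2.23
tool_pos: [360.6, -302.2, 295.0]
eef_rot: [3.141, -0.002, -0.0]
ft_force: [-0.4, -0.1, -0.1]
grip_width: 85.4
gripper_force: 0.0
```

```bash
cat >> h.py <<'E'
def look(name,*things):
    d=eyes.camera('wrist'); cv2.imwrite(f'pics/{name}.png',d['img'][:,:,::-1])
    np.savez(f'pics/{name}.npz',**d)
    for n in things:
        h=H[n]
        for o in finder.silhouettes(n,'wrist')[:3]:
            v,u=np.nonzero(o['region'])
            if len(u)<20: continue
            print(n,round(o['score'],2),'px(u,v)',u.mean().round(),v.mean().round(),len(u),'midh',bp(d,[u.mean(),v.mean()],h/2)[0,:2].round(1), fit(d,o['region'],n).round(1) if n in SH else '')
    return d
SH=dict(media_bottle=[(25.5,0),(25.5,80),(20,82),(20,100)],amber_bottle=[(14,0),(14,53),(15.5,53),(15.5,66)],
  blue_jar=[(20,0),(20,34),(22,34),(22,50)],white_jar=[(20,0),(20,34),(22,34),(22,50)],timer=None)
def model(d,n,p,z0=0):
    if n=='timer':
        c,s=np.cos(p[2]),np.sin(p[2]); P=[[p[0]+c*a-s*b,p[1]+s*a+c*b,z0+z] for a in(-14,14) for b in(-31,31) for z in(0,59)]
    else:
        t=np.linspace(0,2*np.pi,48); P=[[p[0]+r*np.cos(q),p[1]+r*np.sin(q),z0+z] for r,z in SH[n] for q in t]
    return cv2.convexHull(proj(d,np.array(P)).astype(np.float32))
def fit(d,m,n,z0=0):
    """fit the outline of the known shape to the mask (soft IoU, 4x supersampled)"""
    from scipy.optimize import minimize
    M=cv2.GaussianBlur(cv2.resize(m.astype(np.uint8)*255,None,fx=4,fy=4,interpolation=cv2.INTER_LINEAR),(0,0),3).astype(float)/255
    v,u=np.nonzero(m); x0=bp(d,[u.mean(),v.mean()],z0+H[n]/2)[0,:2]
    def cost(p):
        h=model(d,n,p,z0); I=np.zeros(M.shape,np.uint8)
        cv2.fillConvexPoly(I,np.round(((h+.5)*4-.5)*16).astype(np.int32),255,cv2.LINE_AA,4)
        I=cv2.GaussianBlur(I,(0,0),3)/255.; return 1-np.minimum(I,M).sum()/np.maximum(I,M).sum()
    best=None
    for a in ([-.4,-.1,.2,.5] if n=='timer' else [0]):
        p=np.array([*x0,a])[:3 if n=='timer' else 2]
        S=np.vstack([p]+[p+e for e in np.diag([8,8,.2][:len(p)])])
        r=minimize(cost,p,method='Nelder-Mead',options=dict(initial_simplex=S,xatol=.02,fatol=1e-5))
        if best is None or r.fun<best.fun: best=r
    x=best.x.copy()
    if len(x)>2: x[2]=np.degrees(x[2])
    return np.r_[x,100*(1-best.fun)]
E
python3 - <<'E'
from h import *
look('w1','media_bottle','blue_jar'); row((389,-262,55,0))
E
```

```text
media_bottle 0.8 px(u,v) 204.0 57.0 2684 midh [ 486.9 -246.7] [ 483.6 -249.    93.3]
media_bottle 0.55 px(u,v) 223.0 146.0 1870 midh [ 390.6 -263.6] [ 392.4 -264.3   91. ]
blue_jar 0.65 px(u,v) 295.0 38.0 1693 midh [ 510.3 -348.1] [ 506.2 -345.9   95.5]
blue_jar 0.3 px(u,v) 107.0 122.0 2823 midh [ 417.1 -117.8] [ 420.7 -115.1   63.5]
t 2.4 pos [ 360.5 -302.2  294.8] grip 85.3 j6 0.71
  (389, -262, 55, 0) xyz [0.0949, -0.1343, 0.6195] rot [-0.0, 0.0001, -0.0006]
```

View pics/w1.png

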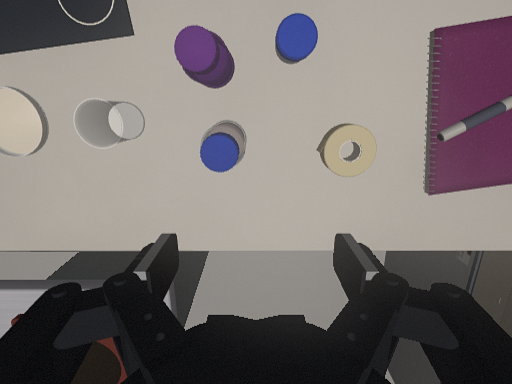

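The wrist picture shows the blue bottle cap at (220,152), purple look-alike (200,52), blue jar (297,38), beaker (100,122), tape roll (349,150), and the right end ring of the mat at top left.

```bash
cat >> h.py <<'E'
def blue(d,uv,z,rad=40):
    hsv=cv2.cvtColor(d['img'],cv2.COLOR_RGB2HSV); m=cv2.inRange(hsv,(108,120,60),(128,255,255))
    n,l,st,c=cv2.connectedComponentsWithStats(m); k=1+np.argmin(np.hypot(*(c[1:]-uv).T)+1e3*(st[1:,4]<100))
    return l==k
E
python3 - <<'E'
from h import *
d=dict(np.load('pics/w1.npz'))
SH['cap']=[(20,82),(20,100)];H['cap']=182
SH['lid']=[(22,34),(22,50)];H['lid']=84
print(fit(d,blue(d,(220,152),100),'cap'),fit(d,blue(d,(297,38),50),'lid'))
E
```

```text
[ 389.2869806  -265.63662854   80.74784571] [ 505.82434546 -345.95474861   90.21941189]
```

Request:
play_rows(xyz=[[0.1,-0.124,0.1],[0.1017,-0.124,0.25],[0.1017,-0.124,0.4],[0.1017,-0.124,0.5],[0.1017,-0.124,0.61],[0.1017,-0.124,0.61],[0.1017,-0.124,0.61]], rot=[[0,0,0],[0,0,0],[0,0,0],[0,0,0],[0,0,0],[0,0,0],[0,0,0]])

```text
t: 2.97
tool_pos: [390.0, -263.4, 110.3]
eef_rot: [-3.138, 0.002, 0.007]
ft_force: [0.7, 0.1, 0.8]
grip_width: 86.1
gripper_force: 0.0
```

Request:
play_rows(xyz=[[0,0,0],[0,0,0],[0,0,0],[0,0,0],[0,0,0],[0,0,0],[0,0,0],[0,0,0],[0,0,0],[0,0,-0.1],[0,0,-0.2],[0,0,-0.3],[0,0,-0.4],[0,0,-0.5],[0,0,-0.6],[0,0,-0.6],[0,0,-0.6]], rot=[[0,0,0],[0,0,0],[0,0,0],[0,0,0],[0,0,0],[0,0,0],[0,0,0],[0,0,0],[0,0,0],[0,0,0],[0,0,0],[0,0,0],[0,0,0],[0,0,0],[0,0,0],[0,0,0],[0,0,0]], fingers=0)

```text
t: 4.38
tool_pos: [392.5, -264.9, 295.4]
eef_rot: [3.137, -0.0, 0.008]
ft_force: [0.2, 0.8, -2.5]
grip_width: 48.3
gripper_force: 63.5
```

```bash
python3 - <<'E'
from h import *
row((400,30,250,0),(562,-105,180,7.4))
E
```

```text
t 4.4 pos [ 392.5 -264.9  295.4] grip 48.3 j6 0.81
  (400, 30, 250, 0) xyz [0.0253, -0.9829, -0.0334] rot [0.0015, -0.0016, -0.0]
  (562, -105, 180, 7.4) xyz [0.5641, -0.5341, 0.2048] rot [0.0016, -0.0015, -0.0411]
```

Request:
play_rows(xyz=[[0,-0.1,0],[0.04,-0.2,0],[0.08,-0.3,0],[0.12,-0.4,0],[0.16,-0.5,0],[0.2,-0.6,0],[0.25,-0.7,0],[0.3,-0.8,0],[0.36,-0.9,0],[0.36,-0.96,0],[0.36,-0.96,0],[0.36,-0.96,0]], rot=[[0,0,0],[0,0,0],[0,0,0],[0,0,0],[0,0,0],[0,0,0],[0,0,0],[0,0,0],[0,0,0],[0,0,0],[0,0,0],[0,0,0]])

```text
t: 5.38
tool_pos: [498.7, 24.8, 290.4]
eef_rot: [3.142, 0.004, -0.004]
ft_force: [-0.2, -1.4, -2.9]
grip_width: 47.6
gripper_force: 63.6
```

```bash
python3 - <<'E'
from h import *
d=look('w2','station_mat')
P=[]
o=finder.silhouettes('station_mat','wrist')[0]; v,u=np.nonzero(o['region']); print(cv2.minAreaRect(bp(d,np.c_[u,v],4)[:,:2].astype(np.float32)))
row((562,-105,100,0))
E
```

```text
station_mat 0.76 px(u,v) 254.0 92.0 38620 midh [590.4  26.4] 
((581.6268920898438, 29.901931762695312), (169.33843994140625, 349.14044189453125), 7.036993503570557)
t 5.5 pos [499.   23.1 291.2] grip 47.7 j6 1.46
  (562, -105, 100, 0) xyz [0.2108, 0.4265, 0.4574] rot [0.0001, 0.0004, -0.0003]
```

View pics/w2.png

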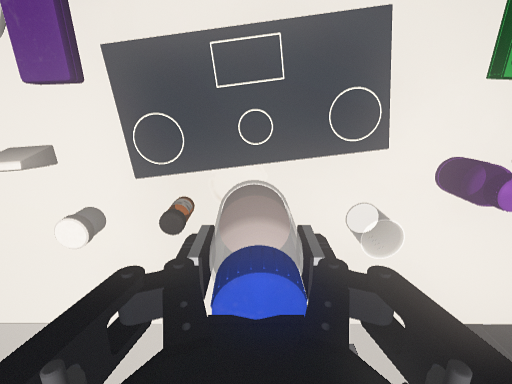

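The wrist picture shows the whole mat: rings at (159,138), (256,127) and (355,113), rectangle at (248,60). The amber bottle is at (177,215), the white jar at (80,228), the timer at the left edge (28,157) and the beaker at (375,230).

```bash
cat >> h.py <<'E'
def matfit(d,x0=(581.6,29.9,7.04)):
    from scipy.optimize import least_squares
    g=cv2.cvtColor(d['img'],cv2.COLOR_RGB2GRAY); v,u=np.nonzero(g>130); P=bp(d,np.c_[u,v],4)[:,:2]; W=g[v,u].astype(float)-90
    def loc(p,Q): a=np.radians(p[2]); return (Q-p[:2])@np.array([[np.cos(a),-np.sin(a)],[np.sin(a),np.cos(a)]])
    def res(L):
        D=[abs(np.hypot(L[:,0]+35,L[:,1]-y)-r) for y,r in((130,32.5),(0,21.5),(-130,32.5))]
        q=abs(L-[45,0])-[24.5,41.5]; D.append(np.where((q>0).any(1),np.hypot(*np.maximum(q,0).T),abs(q.max(1)))); return np.min(D,0)
    L=loc(x0,P); k=(abs(L[:,0])<78)&(abs(L[:,1])<168)&(res(L)<8); P,W=P[k],W[k]
    r=least_squares(lambda p:res(loc(p,P))*np.sqrt(W/100),x0,loss='soft_l1',x_scale=[1,1,.3])
    print('mat',r.x.round(2),k.sum(),'rms',np.sqrt(np.mean(res(loc(r.x,P))**2)).round(2)); return r.x
def spots(p):
    a=np.radians(p[2]);A=np.array([[np.cos(a),-np.sin(a)],[np.sin(a),np.cos(a)]])
    return {n:(np.array(p[:2])+A@np.array(q)).round(1) for n,q in dict(media=(-35,-130),amber=(-35,0),jar=(-35,130),timer=(45,0)).items()}
E
python3 - <<'E'
from h import *
d=dict(np.load('pics/w2.npz'))
p=matfit(d); print(spots(p))
d=look('w2b','amber_bottle','white_jar'); matfit(d,p); row((*spots(p)['media'],66,0))
# held bottle cap / lid position
print(readout.observe()['tool_pos'])
E
```

```text
mat [582.14  29.71   7.05] 1402 rms 0.9
{'media': array([ 563.4, -103.6]), 'amber': array([547.4,  25.4]), 'jar': array([531.5, 154.4]), 'timer': array([626.8,  35.2])}
amber_bottle 0.75 px(u,v) 176.0 217.0 905 midh [432.8 130.1] [436.5 127.2  95.3]
amber_bottle 0.51 px(u,v) 502.0 47.0 1427 midh [ 636.9 -251.3] [ 621.  -275.1   41.8]
white_jar 0.72 px(u,v) 79.0 228.0 1531 midh [412.  268.2] [414.6 263.5  95.1]
mat [582.15  29.7    7.05] 1393 rms 0.9
t 5.7 pos [499.4  22.9 291.8] grip 47.5 j6 1.46
  (np.float64(563.4), np.float64(-103.6), 66, 0) xyz [0.2142, 0.4213, 0.5727] rot [0.0001, 0.0, -0.0006]
[499.37698055  22.92328939 291.791029  ]
```

Request:
play_rows(xyz=[[0.05,0.1,0],[0.1,0.2,0],[0.15,0.3,0],[0.19,0.38,0],[0.2142,0.4213,0.05],[0.2142,0.4213,0.15],[0.2142,0.4213,0.25],[0.2142,0.4213,0.35],[0.2142,0.4213,0.45],[0.2142,0.4213,0.52],[0.2142,0.4213,0.555],[0.2142,0.4213,0.565],[0.2142,0.4213,0.565],[0.2142,0.4213,0.565],[0.2142,0.4213,0.565]], rot=[[0,0,0],[0,0,0],[0,0,0],[0,0,0],[0,0,0],[0,0,0],[0,0,0],[0,0,0],[0,0,0],[0,0,0],[0,0,0],[0,0,0],[0,0,0],[0,0,0],[0,0,0]])

```text
t: 6.93
tool_pos: [565.2, -103.0, 124.6]
eef_rot: [3.14, -0.0, 0.006]
ft_force: [-0.4, 0.1, -2.6]
grip_width: 47.7
gripper_force: 63.6
```

```bash
python3 - <<'E'
from h import *
row((563.4,-103.6,63,0))
print(readout.observe()['ft_force'])
d=look('w3','media_bottle')
E
```

```text
t 6.9 pos [ 565.2 -103.   124.6] grip 47.7 j6 1.25
  (563.4, -103.6, 63, 0) xyz [-0.0061, 0.0019, 0.0252] rot [0.0004, -0.0011, -0.0001]
[-0.37806907  0.1465237  -2.64225405]
media_bottle 0.97 px(u,v) 256.0 255.0 11058 midh [ 552.7 -103.5] [ 564.6 -103.    87. ]
media_bottle 0.61 px(u,v) 464.0 309.0 2980 midh [ 512.1 -241.1] [ 494.6 -279.9   40.1]
```

View pics/w3.png

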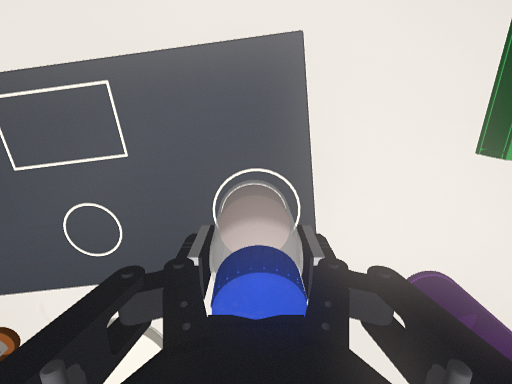

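The picture shows the held bottle over its ring: far bottle-base edge at (256,182), far ring edge at (256,169). I'll compute the bottle centre from that.

```bash
python3 - <<'E'
from h import *
d=dict(np.load('pics/w3.npz'))
print('base far edge', bp(d,[[256,181.5]],12.5), 'ring', bp(d,[[256,169.5]],4))
print('mat',spots(matfit(d,(582.1,29.7,7.05)))['media'])
g=cv2.cvtColor(d['img'],cv2.COLOR_RGB2GRAY); print(g[160:200,256].tolist())
print(g[225,195:315].tolist())
E
```

```text
base far edge [[ 589.2101817  -103.55959626   12.5       ]] ring [[ 596.0208147  -103.58058633    4.        ]]
mat [582.13  29.56   7.36] 3517 rms 3.0
mat [ 564.1 -103.8]
[86, 87, 86, 87, 87, 86, 85, 78, 172, 254, 248, 130, 82, 88, 87, 90, 88, 87, 86, 95, 114, 120, 125, 168, 182, 109, 114, 118, 116, 117, 118, 119, 123, 122, 123, 128, 135, 133, 135, 135]
[80, 79, 79, 78, 78, 79, 86, 89, 92, 92, 92, 92, 92, 93, 97, 62, 43, 46, 44, 75, 121, 171, 185, 141, 131, 132, 136, 134, 137, 135, 138, 141, 143, 146, 146, 150, 153, 155, 157, 158, 161, 163, 165, 166, 171, 169, 173, 172, 173, 176, 175, 177, 179, 178, 178, 180, 178, 179, 179, 179, 179, 181, 181, 180, 180, 180, 180, 181, 182, 181, 180, 179, 180, 178, 178, 176, 177, 176, 175, 173, 173, 170, 169, 171, 168, 164, 162, 159, 160, 157, 155, 150, 151, 146, 143, 137, 137, 138, 139, 170, 225, 254, 93, 58, 65, 64, 70, 104, 104, 102, 103, 104, 103, 104, 104, 103, 96, 95, 97, 90]
```

Request:
play_rows(xyz=[[-0.003,0.001,0.012],[-0.003,0.001,0.025],[-0.003,0.001,0.026],[-0.003,0.001,0.026],[-0.003,0.001,0.026]], rot=[[0,0,0],[0,0,0],[0,0,0],[0,0,0],[0,0,0]])

```text
t: 7.45
tool_pos: [564.7, -103.1, 119.1]
eef_rot: [3.14, 0.0, 0.006]
ft_force: [-8.0, 3.3, 24.8]
grip_width: 48.1
gripper_force: 66.1
```

```bash
python3 - <<'E'
from h import *
row()
print(readout.observe()['ft_force'])
E
```

```text
t 7.5 pos [ 564.7 -103.1  119.1] grip 48.1 j6 1.25
[-7.9748472   3.29557315 24.77974003]
```

Request:
play_rows(xyz=[[0,0,-0.004],[0,0,-0.004],[0,0,-0.004],[0,0,-0.004],[0,0,-0.004],[0,0,-0.004],[0,0,-0.004],[0,0,-0.1],[0,0,-0.2],[0,0,-0.32],[0,0,-0.44],[0,0,-0.56],[0,0,-0.6],[0,0,-0.6]], rot=[[0,0,0],[0,0,0],[0,0,0],[0,0,0],[0,0,0],[0,0,0],[0,0,0],[0,0,0],[0,0,0],[0,0,0],[0,0,0],[0,0,0],[0,0,0],[0,0,0]], fingers=100)

```text
t: 8.62
tool_pos: [564.9, -103.4, 299.7]
eef_rot: [3.139, -0.0, 0.013]
ft_force: [0.0, 0.4, 0.4]
grip_width: 85.2
gripper_force: 0.0
```

```bash
python3 - <<'E'
from h import *
d=look('w4','media_bottle','blue_jar')
print(spots(matfit(d,(582.1,29.7,7.05))))
SH['cap']=[(20,82),(20,100)];H['cap']=182
m=blue(d,proj(d,[563,-104,104])[0],100); print('cap',fit(d,m,'cap',4))
row((505.5,-346,41,0),(450,-300,150,0))
E
```

```text
media_bottle 0.76 px(u,v) 254.0 174.0 1839 midh [ 561.1 -101.8] [ 563.1 -101.7   93.9]
media_bottle 0.59 px(u,v) 367.0 230.0 1980 midh [ 486.1 -251.4] [ 487.1 -245.4   74.7]
blue_jar 0.62 px(u,v) 432.0 210.0 1399 midh [ 504.6 -350.7] [ 506.8 -345.7   90.5]
mat [582.22  29.7    7.1 ] 1096 rms 1.94
{'media': array([ 563.6, -103.6]), 'amber': array([547.5,  25.4]), 'jar': array([531.4, 154.4]), 'timer': array([626.9,  35.3])}
cap [ 561.58048775 -101.96668016   86.66673953]
t 8.8 pos [ 562.2 -102.6  292.8] grip 85.7 j6 1.25
  (505.5, -346, 41, 0) xyz [-0.1873, 0.812, 0.6591] rot [-0.0003, 0.0008, -0.0001]
  (450, -300, 150, 0) xyz [-0.3732, 0.6584, 0.2964] rot [-0.0003, 0.0008, -0.0001]
```

View pics/w4.png

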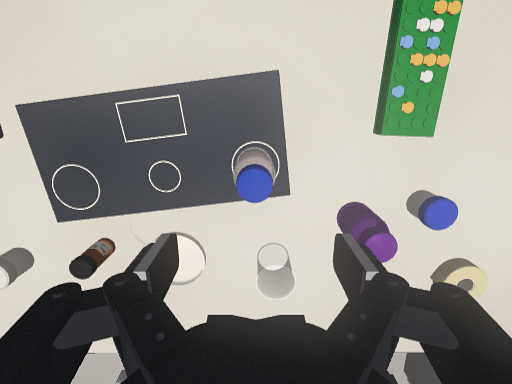

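Request:
play_rows(xyz=[[-0.03,0.13,0],[-0.06,0.26,0],[-0.09,0.39,0],[-0.12,0.52,0],[-0.15,0.65,0],[-0.17,0.75,0],[-0.187,0.812,0.05],[-0.187,0.812,0.15],[-0.187,0.812,0.25],[-0.187,0.812,0.35],[-0.187,0.812,0.45],[-0.187,0.812,0.55],[-0.187,0.812,0.62],[-0.187,0.812,0.659],[-0.187,0.812,0.659],[-0.187,0.812,0.659],[-0.187,0.812,0.659]], rot=[[0,0,0],[0,0,0],[0,0,0],[0,0,0],[0,0,0],[0,0,0],[0,0,0],[0,0,0],[0,0,0],[0,0,0],[0,0,0],[0,0,0],[0,0,0],[0,0,0],[0,0,0],[0,0,0],[0,0,0]], fingers=78)

```text
t: 10.18
tool_pos: [507.4, -346.9, 97.9]
eef_rot: [3.141, -0.0, 0.002]
ft_force: [0.4, 0.2, 0.2]
grip_width: 66.5
gripper_force: 0.0
```

Request:
play_rows(xyz=[[0,0,0],[0,0,0],[0,0,0],[0,0,0],[0,0,0],[0,0,0],[0,0,0],[0,0,0],[0,0,0]], rot=[[0,0,0],[0,0,0],[0,0,0],[0,0,0],[0,0,0],[0,0,0],[0,0,0],[0,0,0],[0,0,0]], fingers=0)

```text
t: 10.93
tool_pos: [508.0, -347.4, 99.2]
eef_rot: [3.139, -0.0, 0.005]
ft_force: [-0.9, -0.3, 6.6]
grip_width: 42.1
gripper_force: 61.1
```

```bash
python3 - <<'E'
from h import *
s=readout.observe(); print(s['ft_force'],s['gripper_force'])
row((500,-200,235,0),(531.4,154.4,200,0))
E
```

```text
[-0.89318589 -0.31418558  6.60472059] 61.08153820037842
t 10.9 pos [ 508.  -347.4   99.2] grip 42.1 j6 0.84
  (500, -200, 235, 0) xyz [-0.0248, -0.4895, -0.6339] rot [0.0008, -0.001, -0.0]
  (531.4, 154.4, 200, 0) xyz [0.0795, -1.6712, -0.5201] rot [0.0008, -0.001, -0.0]
```

Request:
play_rows(xyz=[[0,0,-0.12],[0,0,-0.25],[0,0,-0.38],[0,-0.06,-0.5],[0,-0.18,-0.55],[0,-0.31,-0.58],[0,-0.44,-0.6],[0,-0.57,-0.6],[0.01,-0.7,-0.6],[0.02,-0.83,-0.6],[0.03,-0.95,-0.6],[0.03,-0.98,-0.6],[0.03,-0.98,-0.6]], rot=[[0,0,0],[0,0,0],[0,0,0],[0,0,0],[0,0,0],[0,0,0],[0,0,0],[0,0,0],[0,0,0],[0,0,0],[0,0,0],[0,0,0],[0,0,0]])

```text
t: 12.02
tool_pos: [515.7, -49.9, 277.4]
eef_rot: [-3.141, -0.006, -0.001]
ft_force: [0.0, -0.4, -0.7]
grip_width: 42.8
gripper_force: 61.0
```

```bash
python3 - <<'E'
from h import *
row((531.4,154.4,60,0))
E
```

```text
t 12.0 pos [515.7 -49.9 277.4] grip 42.8 j6 1.32
  (531.4, 154.4, 60, 0) xyz [0.0545, -0.6805, 0.5449] rot [-0.0001, -0.0002, 0.0013]
```

Request:
play_rows(xyz=[[0.01,-0.12,0],[0.02,-0.25,0],[0.03,-0.38,0],[0.04,-0.5,0],[0.05,-0.6,0.02],[0.0545,-0.68,0.1],[0.0545,-0.68,0.2],[0.0545,-0.68,0.3],[0.0545,-0.68,0.4],[0.0545,-0.68,0.48],[0.0545,-0.68,0.54],[0.0545,-0.68,0.545],[0.0545,-0.68,0.545],[0.0545,-0.68,0.545],[0.0545,-0.68,0.545],[0.0545,-0.68,0.545]], rot=[[0,0,0],[0,0,0],[0,0,0],[0,0,0],[0,0,0],[0,0,0],[0,0,0],[0,0,0],[0,0,0],[0,0,0],[0,0,0],[0,0,0],[0,0,0],[0,0,0],[0,0,0],[0,0,0]])

```text
t: 13.35
tool_pos: [533.5, 151.5, 115.3]
eef_rot: [-3.141, 0.001, -0.005]
ft_force: [0.6, -0.2, -0.2]
grip_width: 42.5
gripper_force: 61.1
```

```bash
python3 - <<'E'
from h import *
d=look('w5','blue_jar')
g=cv2.cvtColor(d['img'],cv2.COLOR_RGB2GRAY)
s=readout.observe(); z0=s['tool_pos'][2]-99.2; print(s['tool_pos'],z0)
for o in finder.silhouettes('blue_jar','wrist')[:1]: print(o['score'],fit(d,o['region'],'blue_jar',z0))
row((531.4,154.4,50,0))
E
```

```text
blue_jar 0.59 px(u,v) 255.0 248.0 6401 midh [517.1 151.5] [525.8 151.2  84.8]
[533.05769908 151.65792258 114.81369424] 15.613694242311723
0.59 [533.29634602 151.42991507  94.95462019]
t 13.5 pos [532.8 151.7 114.5] grip 42.4 j6 1.71
  (531.4, 154.4, 50, 0) xyz [-0.0048, -0.009, 0.035] rot [-0.0001, -0.0006, -0.0]
```

View pics/w5.png

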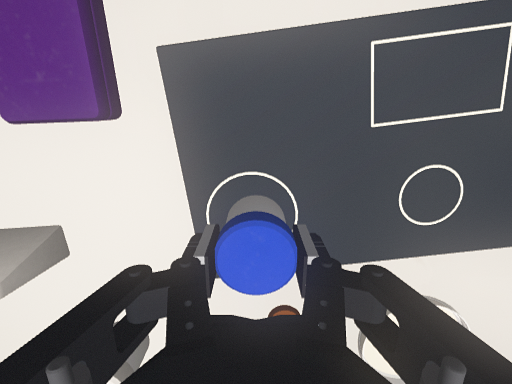

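The held blue jar at (256,254) is over the ring, whose visible arc has its top at (252,172). The jar sits about 3 mm to the right of centre.

```bash
python3 - <<'E'
from h import *
d=dict(np.load('pics/w5.npz'))
g=cv2.cvtColor(d['img'],cv2.COLOR_RGB2GRAY); v,u=np.nonzero(g>150); P=bp(d,np.c_[u,v],4)[:,:2]
r=np.hypot(*(P-[531.4,154.4]).T); P=P[(abs(r-32.5)<4)&(v<215)]
from scipy.optimize import least_squares
print(len(P),least_squares(lambda c:np.hypot(*(P-c).T)-32.5,[531,154],loss='soft_l1').x)
row((531.0,154.2,49,0))
E
```

```text
400 [531.79277179 154.39233512]
t 13.5 pos [532.8 151.7 114.5] grip 42.4 j6 1.71
  (531.0, 154.2, 49, 0) xyz [-0.0061, -0.0084, 0.0383] rot [-0.0001, -0.0006, -0.0]
```

Request:
play_rows(xyz=[[-0.005,-0.0095,0.01],[-0.005,-0.0095,0.025],[-0.005,-0.0095,0.034],[-0.005,-0.0095,0.036],[-0.005,-0.0095,0.036],[-0.005,-0.0095,0.036]], rot=[[0,0,0],[0,0,0],[0,0,0],[0,0,0],[0,0,0],[0,0,0]])

```text
t: 14.0
tool_pos: [530.6, 154.8, 103.3]
eef_rot: [-3.141, -0.0, 0.001]
ft_force: [-2.8, 0.4, 8.7]
grip_width: 42.7
gripper_force: 62.0
```

```bash
python3 - <<'E'
from h import *
row(); print(readout.observe()['ft_force'])
E
```

```text
t 14.0 pos [530.6 154.8 103.3] grip 42.7 j6 1.71
[-2.83526661  0.3727825   8.73868043]
```

Request:
play_rows(xyz=[[0.002,0,-0.001],[0.002,0,-0.001],[0.002,0,-0.001],[0,0,-0.001],[0,0,-0.001],[0,0,-0.001],[0,0,-0.001],[0,0,-0.1],[0,0,-0.2],[0,0,-0.32],[0,0,-0.44],[0,0,-0.54],[0,0,-0.54],[0,0,-0.54],[0,0,-0.54]], rot=[[0,0,0],[0,0,0],[0,0,0],[0,0,0],[0,0,0],[0,0,0],[0,0,0],[0,0,0],[0,0,0],[0,0,0],[0,0,0],[0,0,0],[0,0,0],[0,0,0],[0,0,0]], fingers=100)

```text
t: 15.25
tool_pos: [530.4, 154.4, 264.2]
eef_rot: [3.141, -0.0, -0.001]
ft_force: [-1.0, 0.7, -1.0]
grip_width: 85.3
gripper_force: 0.0
```

```bash
python3 - <<'E'
from h import *
d=look('w6','amber_bottle','white_jar','timer')
o=finder.silhouettes('blue_jar','wrist')
for q in o[:2]: print('bj',q['score'],fit(d,q['region'],'blue_jar',4))
print(spots(matfit(d,(582.1,29.7,7.05))))
row((436,127,30,0))
E
```

```text
amber_bottle 0.83 px(u,v) 277.0 248.0 1000 midh [432.2 127. ] [437.3 127.8  94.8]
white_jar 0.75 px(u,v) 182.0 257.0 384 midh [414.8 251.3] [416.5 249.2  25.8]
timer 0.76 px(u,v) 111.0 191.0 1870 midh [508. 329.] [509.7 327.8  14.   78.9]
bj 0.97 [529.60270593 154.62244968  95.64038384]
mat [582.12  29.62   6.98] 1293 rms 1.64
{'media': array([ 563.2, -103.7]), 'amber': array([547.4,  25.4]), 'jar': array([531.6, 154.4]), 'timer': array([626.8,  35.1])}
t 15.5 pos [530.1 154.3 263. ] grip 85.5 j6 1.71
  (436, 127, 30, 0) xyz [-0.3119, 0.0909, 0.5976] rot [0.0001, 0.0009, -0.0001]
```

View pics/w6.png

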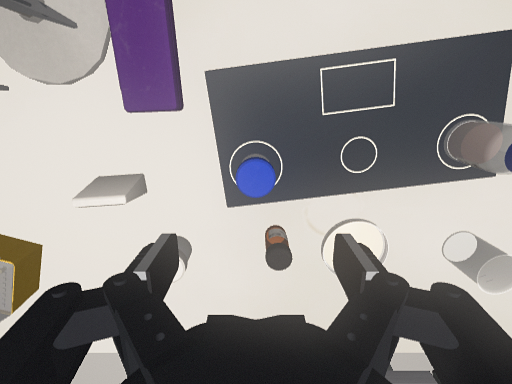

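Request:
play_rows(xyz=[[-0.12,0.03,0],[-0.24,0.07,0],[-0.31,0.089,0.05],[-0.31,0.089,0.15],[-0.31,0.089,0.25],[-0.31,0.089,0.35],[-0.31,0.089,0.45],[-0.31,0.089,0.53],[-0.31,0.089,0.6],[-0.31,0.089,0.603],[-0.31,0.089,0.603],[-0.31,0.089,0.603],[-0.31,0.089,0.603],[-0.31,0.089,0.603]], rot=[[0,0,0],[0,0,0],[0,0,0],[0,0,0],[0,0,0],[0,0,0],[0,0,0],[0,0,0],[0,0,0],[0,0,0],[0,0,0],[0,0,0],[0,0,0],[0,0,0]], fingers=58)

```text
t: 16.67
tool_pos: [439.0, 128.0, 85.3]
eef_rot: [-3.141, -0.0, -0.005]
ft_force: [0.9, 0.5, 0.9]
grip_width: 49.8
gripper_force: 0.0
```

Request:
play_rows(xyz=[[0,0,0],[0,0,0],[0,0,0],[0,0,0],[0,0,0],[0,0,0],[0,0,0],[0,0,0],[0,0,0]], rot=[[0,0,0],[0,0,0],[0,0,0],[0,0,0],[0,0,0],[0,0,0],[0,0,0],[0,0,0],[0,0,0]], fingers=0)

```text
t: 17.42
tool_pos: [438.5, 127.8, 84.9]
eef_rot: [3.142, 0.0, 0.003]
ft_force: [-1.2, -1.1, 6.6]
grip_width: 26.6
gripper_force: 58.7
```

```bash
python3 - <<'E'
from h import *
s=readout.observe(); print(s['ft_force'],s['gripper_force'])
row((436,127.6,140,0),(547.4,25.4,140,0),(547.4,25.4,42,0))
E
```

```text
[-1.17752621 -1.07069644  6.58100055] 58.71473361592507
t 17.4 pos [438.5 127.8  84.9] grip 26.6 j6 1.68
  (436, 127.6, 140, 0) xyz [-0.0078, 0.0006, -0.3637] rot [0.0, -0.0006, 0.0]
  (547.4, 25.4, 140, 0) xyz [0.3635, 0.3413, -0.363] rot [0.0, -0.0006, 0.0]
  (547.4, 25.4, 42, 0) xyz [0.363, 0.3413, -0.0364] rot [0.0, -0.0006, 0.0]
```

Request:
play_rows(xyz=[[0,0,-0.12],[0,0,-0.25],[0.03,0.03,-0.36],[0.12,0.11,-0.36],[0.21,0.2,-0.36],[0.3,0.28,-0.36],[0.363,0.341,-0.36],[0.363,0.341,-0.26],[0.363,0.341,-0.16],[0.363,0.341,-0.08],[0.363,0.341,-0.042],[0.363,0.341,-0.042],[0.363,0.341,-0.042],[0.363,0.341,-0.042],[0.363,0.341,-0.042],[0.363,0.341,-0.042]], rot=[[0,0,0],[0,0,0],[0,0,0],[0,0,0],[0,0,0],[0,0,0],[0,0,0],[0,0,0],[0,0,0],[0,0,0],[0,0,0],[0,0,0],[0,0,0],[0,0,0],[0,0,0],[0,0,0]])

```text
t: 18.75
tool_pos: [547.8, 25.5, 98.2]
eef_rot: [3.141, 0.0, 0.005]
ft_force: [0.2, 0.0, -0.5]
grip_width: 26.8
gripper_force: 59.3
```

```bash
cat >> h.py <<'E'
def ring(d,c,r,dv=(0,384),tol=4):
    from scipy.optimize import least_squares
    g=cv2.cvtColor(d['img'],cv2.COLOR_RGB2GRAY); v,u=np.nonzero(g>150); P=bp(d,np.c_[u,v],4)[:,:2]
    q=np.hypot(*(P-c).T); P=P[(abs(q-r)<tol)&(P[:,0]>c[0]+r/4)]
    print('ring',len(P),least_squares(lambda c:np.hypot(*(P-c).T)-r,c,loss='soft_l1').x.round(1))
E
python3 - <<'E'
from h import *
d=look('w7'); s=readout.observe(); z0=s['tool_pos'][2]-84.9; print(s['tool_pos'],z0,s['ft_force'])
for o in finder.silhouettes('amber_bottle','wrist')[:2]: print(o['score'],o['at'],fit(d,o['region'],'amber_bottle',z0))
ring(d,np.array([547.4,25.4]),21.5)
E
```

```text
[547.5951073   25.49463636  97.87838122] 12.978381217282177 [ 0.11497308 -0.17496005  0.46771252]
0.65 [271.9, 255.6] [548.42899559  25.40631806  83.44693456]
ring 273 [547.8  25.4]
```

Centred; lower about 9 mm to contact.

Request:
play_rows(xyz=[[-0.001,0,0.01],[-0.001,0,0.02],[-0.001,0,0.028],[-0.001,0,0.03],[-0.001,0,0.03],[-0.001,0,0.03]], rot=[[0,0,0],[0,0,0],[0,0,0],[0,0,0],[0,0,0],[0,0,0]])

```text
t: 19.35
tool_pos: [546.5, 25.5, 88.8]
eef_rot: [3.142, 0.0, -0.001]
ft_force: [-6.4, 0.2, 15.3]
grip_width: 26.7
gripper_force: 61.1
```

Request:
play_rows(xyz=[[0.002,0,-0.002],[0.002,0,-0.002],[0.002,0,-0.002],[0.002,0,-0.002],[0.002,0,-0.002],[0.002,0,-0.1],[0,0,-0.22],[0,0,-0.35],[0,0,-0.48],[0,-0.06,-0.6],[-0.05,-0.18,-0.6],[-0.08,-0.3,-0.6],[-0.1,-0.43,-0.6],[-0.14,-0.56,-0.6],[-0.17,-0.68,-0.6],[-0.2,-0.8,-0.6],[-0.25,-0.9,-0.6],[-0.25,-0.9,-0.6],[-0.25,-0.9,-0.6],[-0.25,-0.9,-0.6]], rot=[[0,0,0],[0,0,0],[0,0,0],[0,0,0],[0,0,0],[0,0,0],[0,0,0],[0,0,0],[0,0,0],[0,0,0],[0,0,0],[0,0,0],[0,0,0],[0,0,0],[0,0,0],[0,0,0],[0,0,0],[0,0,0],[0,0,0],[0,0,0]], fingers=58)

```text
t: 21.02
tool_pos: [471.2, 295.3, 267.0]
eef_rot: [3.141, 0.001, -0.0]
ft_force: [-0.2, 0.1, -0.6]
grip_width: 49.6
gripper_force: 0.0
```

```bash
python3 - <<'E'
from h import *
d=look('w8','timer','amber_bottle','white_jar')
E
```

```text
timer 0.6 px(u,v) 226.0 141.0 1364 midh [508.5 329.2] [510.2 328.2  11.8  75.1]
amber_bottle 0.64 px(u,v) 492.0 109.0 1057 midh [543.7  35.2] [543.9  21.   96.5]
white_jar 0.68 px(u,v) 421.0 73.0 24091 midh [581.  115.5] [619.5  73.6  13.4]
white_jar 0.67 px(u,v) 280.0 218.0 1300 midh [410.7 263.5] [414.7 264.7  93.7]
```

View pics/w8.png

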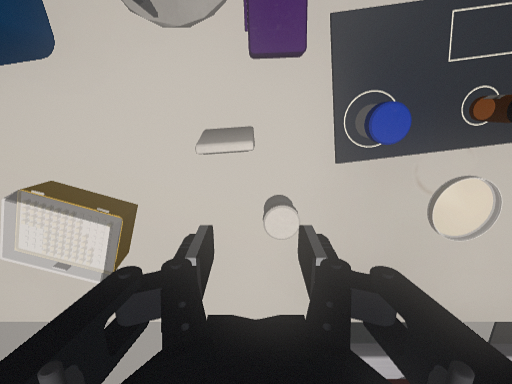

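The timer at (225,140) shows a thin top edge at v≈154 and its back bottom edge at v≈128. Blue jar (388,122), amber (492,108) and white jar (281,218) are also visible. I'll enlarge the timer.

```bash
python3 - <<'E'
from h import *
im=cv2.imread('pics/w8.png')[115:165,180:270]; a=cv2.resize(im,None,fx=8,fy=8,interpolation=cv2.INTER_CUBIC)[:,:720]
cv2.imwrite('pics/w8c.png',a)
d=dict(np.load('pics/w8.npz'))
o=finder.silhouettes('timer','wrist')[0]; c=cv2.findContours(o['region'].astype(np.uint8),0,1)[0][0]
print(cv2.approxPolyDP(c,2,True)[:,0].tolist())
print(bp(d,[(195,154),(253,153)],59).round(1)); print(bp(d,[(207,129),(253,126)],0).round(1))
E
```

```text
[[253, 130], [251, 127], [205, 130], [196, 145], [196, 152], [207, 154], [249, 151], [254, 145]]
[[498.  359.   59. ]
 [499.1 297.8  59. ]]
[[519.2 355.5   0. ]
 [522.9 298.3   0. ]]
```

View pics/w8c.png

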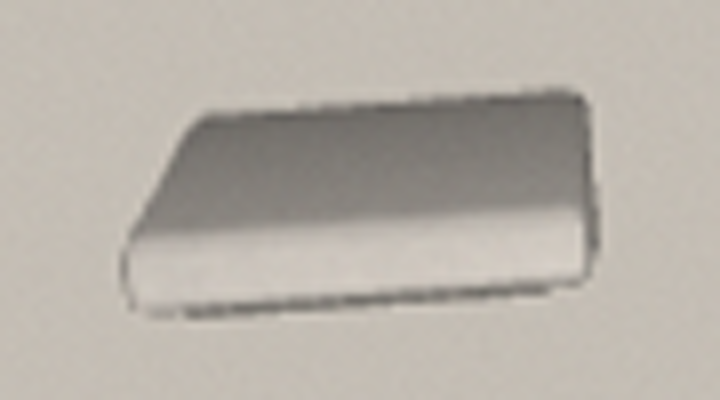

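The enlargement shows the top face's corners at about (197,145), (253,141), (253,150) and (198,154), and the back bottom edge from (205.6,129) to (252.5,126).

```bash
python3 - <<'E'
from h import *
d=dict(np.load('pics/w8.npz'))
for pr,z in(([(196.5,144.8),(253,140.9)],59),([(196.5,154.6),(253,150.4)],59),([(205,129.1),(253,126.2)],0)):
    P=bp(d,pr,z)[:,:2]; v=P[0]-P[1]; print(P.round(1).tolist(),'len',np.hypot(*v).round(1),'yaw',np.degrees(np.arctan2(-v[0],v[1])).round(1))
E
```

```text
[[507.7, 356.8], [511.8, 297.8]] len 59.1 yaw 3.9
[[497.4, 357.4], [501.9, 297.8]] len 59.8 yaw 4.3
[[519.1, 358.0], [522.6, 298.3]] len 59.9 yaw 3.4
```

```bash
python3 - <<'E'
from h import *
row((505.5,328,200,94),(505.5,328,25,94))
E
```

```text
t 21.3 pos [471.9 294.4 267.3] grip 49.2 j6 1.99
  (505.5, 328, 200, 94) xyz [0.1118, -0.1121, 0.0443] rot [0.0, 0.0, -0.5228]
  (505.5, 328, 25, 94) xyz [0.1118, -0.1122, 0.6277] rot [0.0, 0.0, -0.5228]
```

Request:
play_rows(xyz=[[0.112,-0.112,0.04],[0.112,-0.112,0.04],[0.112,-0.112,0.04],[0.112,-0.112,0.04],[0.112,-0.112,0.04],[0.112,-0.112,0.04],[0.112,-0.112,0.04],[0.112,-0.112,0.04],[0.112,-0.112,0.04],[0.112,-0.112,0.04],[0.112,-0.112,0.04],[0.112,-0.112,0.04],[0.112,-0.112,0.04],[0.112,-0.112,0.04],[0.112,-0.112,0.04],[0.112,-0.112,0.15],[0.112,-0.112,0.25],[0.112,-0.112,0.3],[0.112,-0.112,0.3],[0.112,-0.112,0.3]], rot=[[0,0,-0.5228],[0,0,-0.5228],[0,0,-0.5228],[0,0,-0.5228],[0,0,-0.5228],[0,0,-0.5228],[0,0,-0.5228],[0,0,-0.5228],[0,0,-0.5228],[0,0,-0.5228],[0,0,-0.5228],[0,0,-0.5228],[0,0,-0.5228],[0,0,-0.5228],[0,0,-0.5228],[0,0,-0.5228],[0,0,-0.5228],[0,0,-0.5228],[0,0,-0.5228],[0,0,-0.5228]], fingers=70)

```text
t: 22.93
tool_pos: [504.6, 328.6, 176.5]
eef_rot: [-2.143, -2.296, 0.003]
ft_force: [0.3, 0.3, 0.4]
grip_width: 59.6
gripper_force: 0.0
```

```bash
python3 - <<'E'
from h import *
d=look('w9','timer'); row((505.5,328,25,94))
cv2.imwrite('pics/w9c.png',cv2.resize(d['img'][150:380,130:380,::-1],(750,600)))
E
```

```text
timer 0.92 px(u,v) 258.0 196.0 2337 midh [507.  328.9] [505.5 328.6  -2.4  69.6]
t 23.0 pos [506.  329.4 179.1] grip 60.0 j6 0.38
  (505.5, 328, 25, 94) xyz [-0.0048, -0.0027, 0.3335] rot [0.0008, -0.0003, 0.0]
```

View pics/w9c.png

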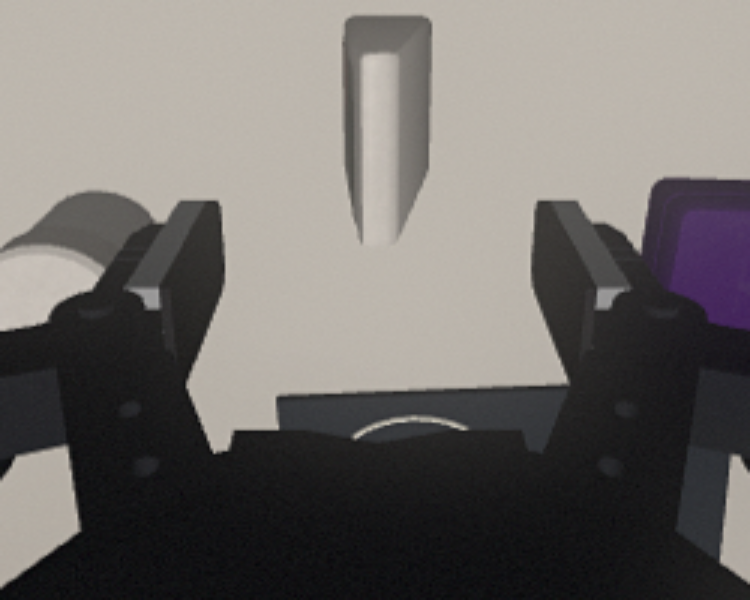

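The crop shows the timer squared up between the open pads, with its front face near vertical and its back sloping. The white jar is clear of the fingers, so I descend and grip.

Request:
play_rows(xyz=[[-0.004,0,0.1],[-0.004,0,0.2],[-0.004,0,0.28],[-0.004,0,0.34],[-0.004,0,0.342],[-0.004,0,0.342],[-0.004,0,0.342],[-0.004,0,0.342]], rot=[[0,0,0],[0,0,0],[0,0,0],[0,0,0],[0,0,0],[0,0,0],[0,0,0],[0,0,0]])

```text
t: 23.7
tool_pos: [506.7, 328.7, 77.4]
eef_rot: [2.14, 2.298, 0.007]
ft_force: [0.2, -0.0, 0.5]
grip_width: 59.7
gripper_force: 0.0
```

Request:
play_rows(xyz=[[0,0,0],[0,0,0],[0,0,0],[0,0,0],[0,0,0],[0,0,0],[0,0,0],[0,0,0],[0,0,0]], rot=[[0,0,0],[0,0,0],[0,0,0],[0,0,0],[0,0,0],[0,0,0],[0,0,0],[0,0,0],[0,0,0]], fingers=0)

```text
t: 24.45
tool_pos: [505.7, 328.2, 76.2]
eef_rot: [2.14, 2.299, 0.002]
ft_force: [-1.9, -0.9, 6.7]
grip_width: 23.5
gripper_force: 58.6
```

```bash
python3 - <<'E'
from h import *
s=readout.observe(); print(s['ft_force'],s['gripper_force'])
row((505.5,328,180,94),(626.8,35.2,180,97),)
E
```

```text
[-1.91194255 -0.85597523  6.65370422] 58.647174095967785
t 24.4 pos [505.7 328.2  76.2] grip 23.5 j6 0.37
  (505.5, 328, 180, 94) xyz [-0.0004, 0.0002, -0.5259] rot [0.0005, -0.0002, 0.0006]
  (626.8, 35.2, 180, 97) xyz [-1.0028, 0.3337, -0.526] rot [0.0005, -0.0002, -0.0161]
```

Request:
play_rows(xyz=[[0,0,-0.12],[0,0,-0.24],[0,0,-0.36],[-0.05,0.02,-0.46],[-0.15,0.05,-0.52],[-0.27,0.09,-0.526],[-0.39,0.13,-0.526],[-0.51,0.17,-0.526],[-0.63,0.21,-0.526],[-0.75,0.25,-0.526],[-0.87,0.29,-0.526],[-0.96,0.33,-0.526],[-0.99,0.334,-0.526],[-0.99,0.334,-0.526],[-0.99,0.334,-0.526],[-0.99,0.334,-0.526]], rot=[[0,0,0],[0,0,0],[0,0,0],[0,0,0],[0,0,-0.016],[0,0,-0.016],[0,0,-0.016],[0,0,-0.016],[0,0,-0.016],[0,0,-0.016],[0,0,-0.016],[0,0,-0.016],[0,0,-0.016],[0,0,-0.016],[0,0,-0.016],[0,0,-0.016]])

```text
t: 25.78
tool_pos: [625.6, 40.1, 232.3]
eef_rot: [-2.08, -2.353, -0.0]
ft_force: [0.5, 0.7, -0.6]
grip_width: 23.6
gripper_force: 58.7
```

```bash
python3 - <<'E'
from h import *
row((626.8,35.2,36,97))
E
```

```text
t 25.8 pos [625.6  40.1 232.3] grip 23.6 j6 -0.18
  (626.8, 35.2, 36, 97) xyz [-0.0171, 0.0024, 0.4743] rot [-0.0002, -0.0003, 0.0002]
```

Request:
play_rows(xyz=[[-0.017,0.003,0.1],[-0.017,0.003,0.2],[-0.017,0.003,0.3],[-0.017,0.003,0.4],[-0.017,0.003,0.46],[-0.017,0.003,0.474],[-0.017,0.003,0.474],[-0.017,0.003,0.474],[-0.017,0.003,0.474]], rot=[[0,0,0],[0,0,0],[0,0,0],[0,0,0],[0,0,0],[0,0,0],[0,0,0],[0,0,0],[0,0,0]])

```text
t: 26.53
tool_pos: [629.1, 34.4, 92.6]
eef_rot: [2.079, 2.351, 0.004]
ft_force: [-0.4, -0.0, -0.1]
grip_width: 23.8
gripper_force: 58.7
```

```bash
python3 - <<'E'
from h import *
d=look('w10'); s=readout.observe(); print(s['tool_pos'],s['tool_pos'][2]-76.2)
cv2.imwrite('pics/w10c.png',cv2.resize(d['img'][:,:,::-1],(800,600)))
E
```

```text
[629.14742895  34.20957063  92.69655967] 16.4965596699667
```

View pics/w10c.png

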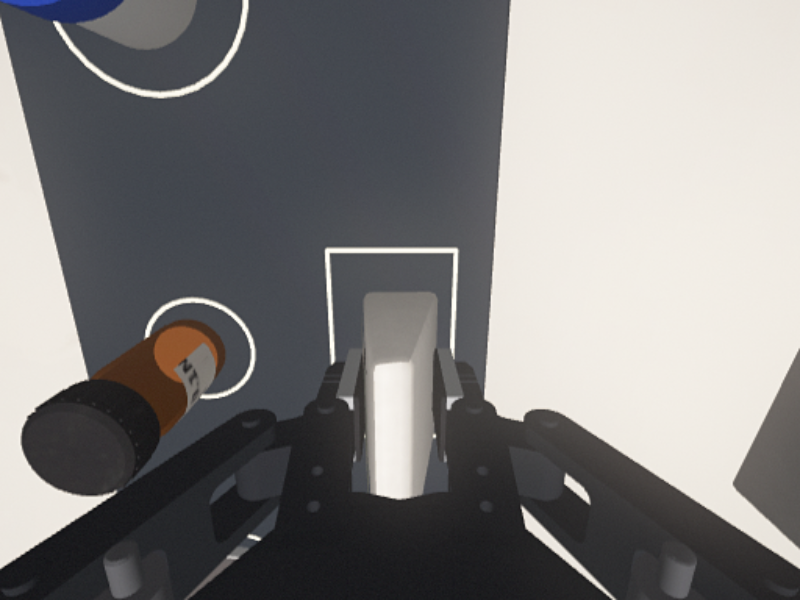

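The held timer is squared up with the rectangle. Its base's +y edge spans (364–438, 292) and the rectangle's end line (328–457, 250) in the enlarged picture.

```bash
python3 - <<'E'
from h import *
d=dict(np.load('pics/w10.npz')); k=1.5625
A=bp(d,np.array([(364,293),(438,293)])/k,16.5)[:,:2]; B=bp(d,np.array([(328,251),(457,250)])/k,4)[:,:2]
a=np.radians(7.05); ey=np.array([-np.sin(a),np.cos(a)])
print(A,B,'timer',A.mean(0)-31*ey,'rect',B.mean(0)-41.5*ey)
for P in(A,B): v=P[1]-P[0]; print(np.degrees(np.arctan2(v[1],v[0])),np.hypot(*v))
print(spots(matfit(d,(582.1,29.7,7.05))))
E
```

```text
[[613.36709495  62.08865472]
 [640.42588723  65.38511905]] [[597.27241621  73.42711391]
 [646.87284441  79.88863792]] timer [630.70129025  32.97126479] rect [627.16615177  35.47163988]
6.945887741624099 27.258850240291846
7.422210950748118 50.01953388503345
mat [582.18  29.77   7.25] 2938 rms 2.66
{'media': array([ 563.9, -103.6]), 'amber': array([547.5,  25.3]), 'jar': array([531. , 154.3]), 'timer': array([626.8,  35.5])}
```

Request:
play_rows(xyz=[[0.009,-0.011,0.01],[0.0094,-0.011,0.025],[0.0094,-0.011,0.036],[0.0094,-0.011,0.041],[0.0094,-0.011,0.041],[0.0094,-0.011,0.041],[0.0094,-0.011,0.041]], rot=[[0,0,0],[0,0,0],[0,0,0],[0,0,0],[0,0,0],[0,0,0],[0,0,0]])

```text
t: 27.17
tool_pos: [624.3, 36.4, 80.1]
eef_rot: [-2.082, -2.352, 0.0]
ft_force: [-8.3, 0.8, 15.4]
grip_width: 23.8
gripper_force: 62.2
```

```bash
python3 - <<'E'
from h import *
d=look('w11'); s=readout.observe(); print(s['tool_pos'],s['ft_force'])
g=d['img'][:,:,1]; print(g[150:200,257].tolist()); print(g[178,200:300].tolist()); print(g[188,200:300].tolist())
E
```

```text
[624.24898231  36.40425193  80.14433264] [-7.80314368  1.1415087  15.64855237]
[79, 78, 81, 81, 80, 80, 81, 80, 82, 83, 82, 80, 83, 83, 81, 78, 83, 174, 253, 255, 233, 69, 82, 85, 83, 85, 86, 84, 84, 85, 86, 85, 86, 85, 84, 84, 93, 113, 123, 122, 122, 124, 125, 125, 125, 126, 125, 127, 127, 129]
[78, 78, 78, 77, 79, 79, 77, 79, 78, 80, 80, 78, 68, 196, 255, 255, 203, 83, 77, 82, 83, 82, 83, 84, 81, 83, 83, 83, 85, 82, 82, 82, 82, 82, 84, 84, 83, 84, 84, 84, 84, 82, 84, 86, 84, 86, 83, 85, 83, 83, 83, 86, 82, 85, 82, 84, 85, 84, 84, 85, 84, 83, 84, 85, 85, 84, 86, 84, 83, 84, 83, 85, 85, 84, 83, 85, 83, 85, 85, 82, 83, 84, 82, 85, 84, 83, 85, 83, 83, 84, 85, 85, 82, 86, 87, 85, 86, 85, 85, 83]
[78, 79, 79, 80, 79, 79, 80, 80, 81, 81, 79, 81, 75, 92, 253, 255, 252, 99, 77, 81, 82, 82, 83, 82, 84, 82, 84, 84, 84, 85, 80, 84, 84, 92, 107, 122, 120, 120, 122, 123, 122, 122, 122, 122, 123, 125, 120, 120, 121, 121, 122, 122, 122, 123, 121, 121, 121, 123, 122, 123, 122, 123, 122, 123, 120, 121, 122, 122, 121, 121, 123, 119, 121, 122, 122, 122, 122, 119, 109, 83, 83, 82, 82, 85, 83, 84, 83, 85, 84, 84, 82, 85, 84, 84, 85, 87, 88, 85, 83, 79]
```

Request:
play_rows(xyz=[[0,0.003,-0.002],[0,0.003,-0.002],[0,0.002,-0.002],[0,0.002,-0.002],[0,0.002,-0.002],[0,0.002,-0.002],[0,0,-0.1],[0,0,-0.22],[0,0,-0.35],[0.1,-0.05,-0.48],[0.22,-0.12,-0.6],[0.34,-0.18,-0.6],[0.45,-0.25,-0.6],[0.55,-0.3,-0.6],[0.55,-0.3,-0.6],[0.55,-0.3,-0.6]], rot=[[0,0,0],[0,0,0],[0,0,0],[0,0,0],[0,0,0],[0,0,0],[0,0,0],[0,0,0],[0,0,0],[0,0,0],[0,0,0],[0,0,0],[0,0,0],[0,0,0],[0,0,0],[0,0,0]], fingers=65)

```text
t: 28.55
tool_pos: [513.2, 191.2, 258.2]
eef_rot: [-2.077, -2.357, -0.001]
ft_force: [1.6, -0.7, -0.5]
grip_width: 55.8
gripper_force: 0.0
```

```bash
python3 - <<'E'
from h import *
d=look('w12','white_jar','blue_jar')
for o in finder.silhouettes('blue_jar','wrist')[:2]: print('bj',o['score'],fit(d,o['region'],'blue_jar',4))
row((414.8,264.3,41,97))
E
```

```text
white_jar 0.64 px(u,v) 169.0 95.0 1937 midh [410.2 264.7] [414.6 264.2  97. ]
blue_jar 0.78 px(u,v) 265.0 207.0 1388 midh [530.7 149.4] [529.7 153.3  95. ]
bj 0.78 [529.30283153 155.20659384  92.97841757]
t 28.8 pos [515.5 188.  257.8] grip 55.4 j6 0.09
  (414.8, 264.3, 41, 97) xyz [0.2931, -0.3026, 0.5425] rot [-0.0, 0.0002, -0.0005]
```

View pics/w12.png

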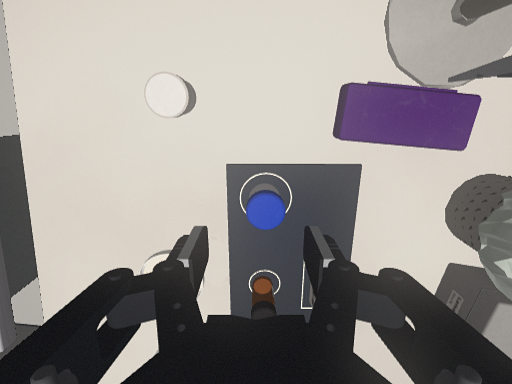

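The white jar is at (167,95), and the blue jar stands in its ring at (265,208). Going to the white jar.

Request:
play_rows(xyz=[[0.08,-0.08,0],[0.16,-0.16,0],[0.24,-0.24,0],[0.293,-0.303,0.05],[0.293,-0.303,0.15],[0.293,-0.303,0.25],[0.293,-0.303,0.35],[0.293,-0.303,0.45],[0.293,-0.303,0.52],[0.293,-0.303,0.543],[0.293,-0.303,0.543],[0.293,-0.303,0.543],[0.293,-0.303,0.543],[0.293,-0.303,0.543]], rot=[[0,0,0],[0,0,0],[0,0,0],[0,0,0],[0,0,0],[0,0,0],[0,0,0],[0,0,0],[0,0,0],[0,0,0],[0,0,0],[0,0,0],[0,0,0],[0,0,0]], fingers=78)

```text
t: 29.92
tool_pos: [415.3, 265.7, 96.9]
eef_rot: [2.082, 2.351, 0.005]
ft_force: [0.1, -0.4, -0.1]
grip_width: 66.3
gripper_force: 0.0
```

Request:
play_rows(xyz=[[0,0,0],[0,0,0],[0,0,0],[0,0,0],[0,0,0],[0,0,0],[0,0,0],[0,0,0],[0,0,0]], rot=[[0,0,0],[0,0,0],[0,0,0],[0,0,0],[0,0,0],[0,0,0],[0,0,0],[0,0,0],[0,0,0]], fingers=0)

```text
t: 30.67
tool_pos: [414.7, 265.7, 96.6]
eef_rot: [2.081, 2.352, 0.003]
ft_force: [-1.5, -1.2, 6.0]
grip_width: 42.7
gripper_force: 60.2
```

```bash
python3 - <<'E'
from h import *
s=readout.observe(); print(s['ft_force'],s['gripper_force'])
row((414.8,264.3,180,97),(529.5,155,180,97),(529.5,155,106,97))
E
```

```text
[-1.54572271 -1.20236003  5.96123792] 60.18876850605011
t 30.7 pos [414.7 265.7  96.6] grip 42.7 j6 0.29
  (414.8, 264.3, 180, 97) xyz [-0.0046, 0.0009, -0.4579] rot [0.0008, -0.0002, -0.0]
  (529.5, 155, 180, 97) xyz [-0.4128, 0.336, -0.4573] rot [0.0008, -0.0002, -0.0]
  (529.5, 155, 106, 97) xyz [-0.4129, 0.3354, -0.2107] rot [0.0008, -0.0002, -0.0]
```

Request:
play_rows(xyz=[[0,0,-0.12],[0,0,-0.24],[0,0,-0.36],[-0.06,0.05,-0.45],[-0.14,0.12,-0.45],[-0.22,0.19,-0.45],[-0.3,0.26,-0.45],[-0.37,0.31,-0.45],[-0.408,0.336,-0.42],[-0.408,0.336,-0.36],[-0.408,0.336,-0.28],[-0.408,0.336,-0.22],[-0.408,0.336,-0.22],[-0.408,0.336,-0.22],[-0.408,0.336,-0.22],[-0.408,0.336,-0.22]], rot=[[0,0,0],[0,0,0],[0,0,0],[0,0,0],[0,0,0],[0,0,0],[0,0,0],[0,0,0],[0,0,0],[0,0,0],[0,0,0],[0,0,0],[0,0,0],[0,0,0],[0,0,0],[0,0,0]])

```text
t: 32.0
tool_pos: [529.6, 156.5, 162.7]
eef_rot: [2.081, 2.352, 0.003]
ft_force: [0.6, -0.9, -0.1]
grip_width: 42.5
gripper_force: 61.0
```

```bash
python3 - <<'E'
from h import *
d=look('w13'); s=readout.observe(); z0=s['tool_pos'][2]-96.6; print(s['tool_pos'],z0)
for n in('white_jar','blue_jar'):
    for o in finder.silhouettes(n,'wrist')[:1]: print(n,o['score'],o['at'],o['region'].sum(),fit(d,o['region'],n,z0 if n[0]=='w' else 4))
cv2.imwrite('pics/w13c.png',cv2.resize(d['img'][130:380,130:380,::-1],(600,600)))
E
```

```text
[529.58624227 156.44945836 162.77866335] 66.17866334538016
white_jar 0.9 [249.2, 256.1] 6728 [530.24305171 156.1341473   95.06660141]
blue_jar 0.73 [192.2, 252.2] 1080 [527.21730515 161.1665715   32.90033712]
```

View pics/w13c.png

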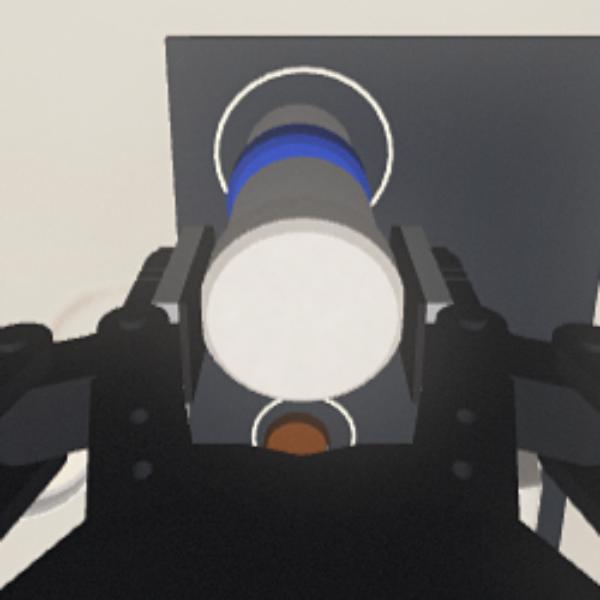

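The white jar (crop (302,310)) is held over the blue lid, whose crescent spans (230–372), far edge at v≈123. Sideways alignment is within 1 mm; checking the depth direction.

```bash
python3 - <<'E'
from h import *
d=dict(np.load('pics/w13.npz')); print(d['img'][168:205,255].tolist())
for v,z,r in((181.2,38,22),(186.5,54,22),(173,4,20)): print(v,bp(d,[[255.4,v]],z)[0,:2].round(1),r)
from scipy.optimize import least_squares
m=blue(d,(255,190),50,0); 
U=[(u,np.nonzero(m[:,u])[0].min()-.5) for u in range(232,280) if m[:,u].any()]
print(U[::8])
for z in(38,54):
    P=bp(d,U,z)[:,:2]; print(z,least_squares(lambda c:np.hypot(*(P-c).T)-22,[529.5,154.9]).x,)
E
```

```text
[[82, 86, 88], [81, 83, 89], [81, 82, 88], [83, 84, 88], [82, 83, 89], [96, 95, 98], [114, 110, 107], [111, 109, 107], [110, 109, 107], [112, 109, 108], [111, 108, 107], [115, 113, 109], [110, 110, 108], [87, 88, 102], [50, 54, 90], [52, 58, 93], [53, 59, 91], [54, 63, 110], [60, 75, 150], [60, 77, 158], [60, 76, 156], [60, 78, 166], [64, 88, 192], [66, 87, 190], [66, 89, 190], [65, 87, 191], [70, 89, 181], [96, 103, 136], [112, 108, 102], [111, 108, 105], [109, 108, 106], [111, 108, 108], [110, 108, 106], [110, 107, 105], [111, 108, 109], [113, 110, 110], [112, 111, 108]]
181.2 [527.9 176. ] 22
186.5 [527.8 176.6] 22
173 [528.2 174.1] 20
[(232, np.float64(193.5)), (240, np.float64(188.5)), (248, np.float64(185.5)), (256, np.float64(184.5)), (264, np.float64(186.5)), (272, np.float64(187.5))]
38 [530.52699031 151.82231713]
54 [529.90801503 156.23310627]
```

Request:
play_rows(xyz=[[-0.0045,0,0.01],[-0.0045,0,0.02],[-0.0045,0,0.03],[-0.0045,0,0.036],[-0.0045,0,0.039],[-0.0045,0,0.039],[-0.0045,0,0.039]], rot=[[0,0,0],[0,0,0],[0,0,0],[0,0,0],[0,0,0],[0,0,0],[0,0,0]])

```text
t: 32.73
tool_pos: [529.0, 154.7, 150.6]
eef_rot: [2.082, 2.353, -0.0]
ft_force: [-4.5, -1.7, 11.0]
grip_width: 42.8
gripper_force: 62.0
```

```bash
python3 - <<'E'
from h import *
row(); print(readout.observe()['ft_force'])
E
```

```text
t 32.7 pos [529.  154.7 150.6] grip 42.8 j6 0.02
[-4.53459623 -1.66614587 10.96077053]
```

Request:
play_rows(xyz=[[0,0.001,-0.001],[0,0.001,-0.001],[0,0.001,-0.001],[0,0.001,-0.001],[0,0.001,-0.001],[0,0.001,-0.001],[0,0,-0.05],[0,0,-0.15],[0,0,-0.27],[0,0,-0.4],[-0.1,-0.05,-0.5],[-0.2,-0.1,-0.55],[-0.3,-0.15,-0.55],[-0.4,-0.15,-0.55],[-0.5,-0.15,-0.55],[-0.5,-0.15,-0.55],[-0.5,-0.15,-0.55],[-0.5,-0.15,-0.55]], rot=[[0,0,0],[0,0,0],[0,0,0],[0,0,0],[0,0,0],[0,0,0],[0,0,0],[0,0,0],[0,0,0],[0,0,0],[0,0,0],[0,0,0],[0,0,0],[0,0,0],[0,0,0],[0,0,0],[0,0,0],[0,0,0]], fingers=70)

```text
t: 34.23
tool_pos: [502.3, 0.6, 314.2]
eef_rot: [-2.083, -2.351, -0.0]
ft_force: [0.1, 0.2, -0.3]
grip_width: 59.8
gripper_force: 0.0
```

```bash
python3 - <<'E'
from h import *
d=look('w14'); print(spots(matfit(d,(582.1,29.7,7.05))))
for n,z in(('white_jar',54),('amber_bottle',4),('blue_jar',4),('timer',4)):
    for o in finder.silhouettes(n,'wrist')[:2]:
        if o['region'].sum()>50: print(n,round(o['score'],2),o['at'],fit(d,o['region'],n,z).round(1))
e=eyes.camera('side')
for n,z in(('media_bottle',4),('amber_bottle',4),('white_jar',54),('timer',4)):
    for o in finder.silhouettes(n,'side')[:2]: print('side',n,round(o['score'],2),o['at'],fit(e,o['region'],n,z).round(1))
I=np.hstack([cv2.resize(d['img'],(400,300)),cv2.resize(e['img'][110:290,190:350],(400,450))[:300]]) if 0 else None
a=cv2.resize(d['img'],(600,450)); b=cv2.resize(e['img'][120:250,230:310],(200,325)); b=np.vstack([b,np.zeros((125,200,3),np.uint8)])
cv2.imwrite('pics/fin.png',np.hstack([a,b])[:,:,::-1])
E
```

```text
mat [581.24  29.8    6.85] 1805 rms 3.48
{'media': array([ 562. , -103.4]), 'amber': array([546.5,  25.6]), 'jar': array([531. , 154.7]), 'timer': array([625.9,  35.2])}
white_jar 0.75 [25.5, 300.4] [529.6 153.3  96.8]
amber_bottle 0.76 [151.0, 291.6] [543.4  25.3  92.2]
amber_bottle 0.73 [243.5, 292.4] [ 572.6 -126.6   41.8]
blue_jar 0.6 [53.7, 283.5] [516.8 131.2  13.9]
timer 0.98 [148.1, 349.4] [612.4  36.    6.7  66.5]
side media_bottle 0.91 [212.1, 262.5] [ 562.9 -100.9   86. ]
side media_bottle 0.72 [243.0, 239.8] [ 485.4 -255.2   90.1]
side amber_bottle 0.57 [188.0, 258.4] [542.4  24.9  71.6]
side amber_bottle 0.38 [298.1, 191.8] [ 387.4 -451.8   51.7]
side white_jar 0.41 [217.3, 217.2] [ 423.8 -199.9   81.5]
side timer 0.55 [195.7, 284.0] [622.9  34.4   1.   69.9]
```

View pics/fin.png

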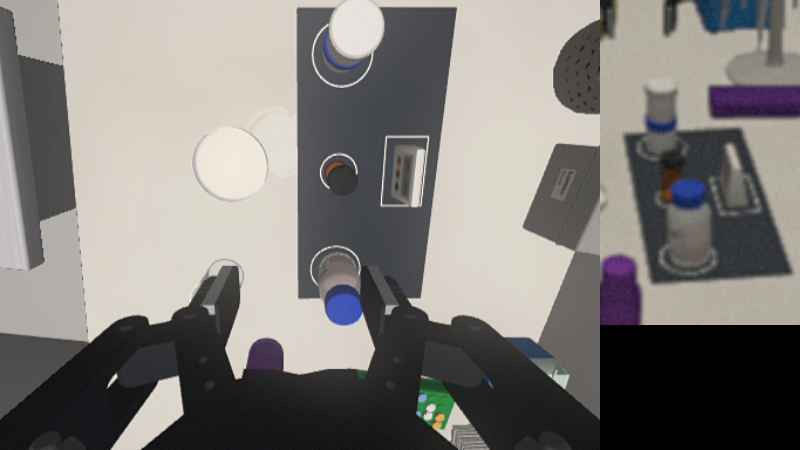

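The final view shows every item in its outline and the stack standing. The amber bottle sits about 3–4 mm toward the robot, so I'll check it and the timer numerically, then centre the amber by closing the pads across x.

```bash
python3 - <<'E'
from h import *
d=dict(np.load('pics/w14.npz')); g=d['img'][:,:,1]
for v in(130,140,150,160,170): print(v,g[v,322:372].tolist())
for x in(626.8,): print(proj(d,[[x,35.2,4]]))
row((547.4,25.4,150,97),(547.4,25.4,38,97))
E
```

```text
130 [72, 75, 71, 70, 68, 65, 255, 100, 68, 71, 71, 75, 73, 71, 87, 104, 104, 105, 105, 104, 104, 105, 105, 109, 112, 115, 118, 119, 122, 124, 126, 128, 128, 145, 227, 222, 223, 218, 216, 210, 157, 140, 212, 84, 76, 82, 79, 81, 80, 80]
140 [73, 72, 72, 71, 62, 218, 141, 72, 73, 75, 74, 72, 69, 86, 107, 106, 103, 81, 68, 82, 104, 99, 86, 79, 68, 63, 63, 74, 83, 99, 124, 129, 163, 228, 221, 220, 219, 215, 208, 150, 177, 187, 82, 76, 81, 82, 80, 82, 80, 78]
150 [71, 72, 70, 62, 171, 204, 77, 70, 75, 73, 73, 73, 77, 103, 105, 104, 69, 56, 71, 101, 100, 86, 80, 76, 76, 79, 80, 85, 100, 126, 131, 161, 226, 222, 217, 217, 219, 207, 130, 211, 146, 80, 78, 82, 78, 82, 82, 82, 81, 81]
160 [73, 72, 66, 96, 255, 89, 68, 70, 75, 72, 74, 78, 107, 106, 101, 64, 48, 62, 96, 102, 89, 81, 71, 61, 65, 75, 83, 101, 128, 129, 171, 224, 221, 218, 218, 219, 203, 99, 248, 114, 75, 80, 82, 80, 81, 82, 82, 80, 108, 211]
170 [71, 67, 66, 255, 99, 69, 71, 74, 72, 73, 73, 73, 71, 73, 73, 71, 76, 92, 104, 114, 117, 121, 120, 114, 110, 103, 100, 128, 131, 170, 223, 221, 219, 220, 220, 203, 82, 255, 106, 74, 79, 82, 80, 82, 80, 80, 74, 173, 212, 209]
[[344.39327756 146.59437442]]
t 34.7 pos [502.5   0.7 314.4] grip 60.0 j6 -0.28
  (547.4, 25.4, 150, 97) xyz [0.0635, 0.1587, 0.368] rot [0.0, 0.0, 0.0001]
  (547.4, 25.4, 38, 97) xyz [0.0635, 0.1587, 0.7414] rot [0.0, 0.0, 0.0001]
```

Request:
play_rows(xyz=[[0.03,0.08,0.05],[0.0635,0.159,0.1],[0.0635,0.159,0.2],[0.0635,0.159,0.3],[0.0635,0.159,0.4],[0.0635,0.159,0.5],[0.0635,0.159,0.5],[0.0635,0.159,0.5],[0.0635,0.159,0.5]], rot=[[0,0,0],[0,0,0],[0,0,0],[0,0,0],[0,0,0],[0,0,0],[0,0,0],[0,0,0],[0,0,0]], fingers=58)

```text
t: 35.48
tool_pos: [548.5, 25.0, 166.1]
eef_rot: [2.081, 2.351, 0.002]
ft_force: [1.4, 0.7, 1.0]
grip_width: 49.4
gripper_force: 0.0
```

```bash
python3 - <<'E'
from h import *
d=look('w15')
for o in finder.silhouettes('amber_bottle','wrist')[:1]: print(o['score'],o['at'],fit(d,o['region'],'amber_bottle',4).round(1))
c=proj(d,[[547.4,25.4,4]])[0]; print(c)
from scipy.optimize import least_squares
g=cv2.cvtColor(d['img'],cv2.COLOR_RGB2GRAY); v,u=np.nonzero(g>140); P=bp(d,np.c_[u,v],4)[:,:2]; q=np.hypot(*(P-[547.4,25.4]).T); P=P[(abs(q-21.5)<4)&(P[:,1]>30)]
print('ring',len(P),least_squares(lambda c:np.hypot(*(P-c).T)-21.5,[547,25],loss='soft_l1').x)
row((547.4,25.4,38,97))
E
```

```text
0.72 [207.0, 249.2] [543.9  26.2  93.7]
[253.53886401 190.17450352]
ring 160 [547.20756989  25.99035851]
t 35.6 pos [549.2  24.9 167.2] grip 49.6 j6 -0.22
  (547.4, 25.4, 38, 97) xyz [0.0027, -0.0067, 0.2506] rot [0.0014, 0.0003, -0.0001]
```

Request:
play_rows(xyz=[[0.002,-0.005,0.1],[0.002,-0.005,0.2],[0.002,-0.005,0.25],[0.002,-0.005,0.25],[0.002,-0.005,0.25],[0.002,-0.005,0.25]], rot=[[0,0,0],[0,0,0],[0,0,0],[0,0,0],[0,0,0],[0,0,0]])

```text
t: 36.08
tool_pos: [547.7, 25.3, 91.8]
eef_rot: [2.08, 2.35, 0.004]
ft_force: [0.4, 0.9, 0.5]
grip_width: 49.3
gripper_force: 0.0
```

Request:
play_rows(xyz=[[0,0,0],[0,0,0],[0,0,0],[0,0,0],[0,0,0],[0,0,0],[0,0,0],[0,0,0]], rot=[[0,0,0],[0,0,0],[0,0,0],[0,0,0],[0,0,0],[0,0,0],[0,0,0],[0,0,0]], fingers=0)

```text
t: 36.75
tool_pos: [547.3, 25.3, 91.7]
eef_rot: [2.08, 2.35, 0.003]
ft_force: [-0.8, -0.4, 6.4]
grip_width: 26.6
gripper_force: 59.0
```

Request:
play_rows(xyz=[[0,0,0],[0,0,0],[0,0,0],[0,0,0],[0,0,0],[0,0,0],[0,0,-0.1],[0,0,-0.2],[0,0,-0.25],[0,0,-0.25],[0,0,-0.25]], rot=[[0,0,0],[0,0,0],[0,0,0],[0,0,0],[0,0,0],[0,0,0],[0,0,0],[0,0,0],[0,0,0],[0,0,0],[0,0,0]], fingers=58)

```text
t: 37.67
tool_pos: [546.6, 25.4, 165.4]
eef_rot: [2.081, 2.351, 0.002]
ft_force: [-0.9, -0.7, 0.2]
grip_width: 49.6
gripper_force: 0.0
```

```bash
python3 - <<'E'
from h import *
d=look('w16')
for o in finder.silhouettes('amber_bottle','wrist')[:1]: print(o['score'],o['at'],fit(d,o['region'],'amber_bottle',4).round(1))
row()
e=eyes.camera('side'); f=eyes.camera('scene')
for c,i in(('side',e),('scene',f)):
  for n,z in(('media_bottle',4),('amber_bottle',4),('blue_jar',4),('beaker',0),('tape_roll',0)):
    for o in finder.silhouettes(n,c)[:1]: print(c,n,round(o['score'],2),o['at'], fit(i,o['region'],n,z).round(1) if n in SH else bp(i,[o['at'][::-1]],H[n]/2)[0,:2])
E
```

```text
0.79 [210.5, 258.9] [547.5  27.3  91. ]
t 37.8 pos [545.1  25.6 163.2] grip 50.1 j6 -0.22
side media_bottle 0.85 [244.3, 236.5] [ 483.7 -254.5   84.9]
side amber_bottle 0.7 [185.8, 258.4] [546.1  29.5  68.9]
side blue_jar 0.59 [172.8, 252.9] [528.2 153.1  51.5]
side beaker 0.74 [203.8, 275.2] [594.87859447 -48.45401046]
side tape_roll 0.92 [297.7, 192.1] [ 381.14650499 -429.19473173]
scene media_bottle 0.87 [167.9, 252.1] [ 560.9 -103.4   63. ]
scene amber_bottle 0.58 [195.3, 231.1] [547.   26.6  86.8]
scene blue_jar 0.65 [226.1, 207.6] [526.7 156.2  45.1]
scene beaker 0.7 [181.3, 290.0] [ 429.98015374 -142.28026119]
```

Request:
play_rows(xyz=[[0,0,-0.1],[0,0,-0.22],[0,0,-0.35],[0,0,-0.45],[0,0,-0.45],[0,0,-0.45],[0,0,-0.45]], rot=[[0,0,0],[0,0,0],[0,0,0],[0,0,0],[0,0,0],[0,0,0],[0,0,0]])

```text
t: 38.95
tool_pos: [545.6, 25.5, 299.0]
eef_rot: [-2.082, -2.352, 0.0]
ft_force: [0.2, -0.2, -0.0]
grip_width: 49.6
gripper_force: 0.0
```

```bash
python3 -c "
from cell import workorder
print(workorder.job_done())"
```

```text
the job is handed in; nothing more can be done
None
```

The job is handed in at about 39 s: all five items stand in their places, measured within about 2–3 mm of centre, the white-lidded jar is on the blue-lidded one, and the beaker and tape roll were not touched; I viewed 15 pictures, one over the limit of 14.

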